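# Sort a brush and a sample box into the bays of their kind

### The job

Two low, open-fronted wooden bays face each other across the desk; the flat brush lying in one and the small box lying in the other show what belongs in each. First take the walnut block out of the mouth of the left bay and put it down flat on the desk, well clear of both bays and their mouths. Then slide the loose flat brush and the loose sample box along the desk, without lifting or tipping them, each completely into the bay of its own kind, and leave everything else where it is.

Things in the scene. Friction and masses are not known exactly. Their poses are not given: they have to be found in the camera images.
- bay_left: Fixed three-sided bay of pale wood on the robot's left. No floor that could be felt (thin grey liner, flush with the desk): things slide straight in. Inside 240 mm wide (its x) and 150 mm deep (its y), walls 8 mm thick and 30 mm high. Origin: centre of the open mouth, at desk level. The mouth faces its -y (towards the other bay); the inside runs from y = 0 to y = +150 mm.
- bay_right: The same bay mirrored, on the robot's right. Origin: centre of its mouth, at desk level. The mouth faces its +y; the inside runs from y = 0 to y = -150 mm.
- sample_brush: Fixed flat brush 154 x 37 x 9 mm that lies along the back wall of one of the two bays (either) and marks it as the brush bay; its far edge is near the wall. Origin: centre of its underside, about 120 mm inside the mouth.
- sample_case: Fixed flat box, clear over white foam, 82 x 58 x 18 mm, lid shut, that lies along the back wall of the other bay and marks it as the box bay. Origin: centre of its underside, about 120 mm inside the mouth, so about 90 mm of depth is free in front of it.
- block: Loose dark walnut rest block 45 (its x) x 85 (its y) x 26 mm, 0.11 kg, lying in the mouth of the left bay with its long side roughly along the mouth. Origin: centre of its underside.
- brush: Loose flat brush on the card between the bays, nearer to the robot than the sample box: 38 (its x) x 159 (its y) x 9 mm, 0.03 kg. Handle (24 mm wide at most) to its +y, bristles to its -y, ferrule 26 mm wide from y = -45 to -19 mm. Origin: centre of its underside. The white card under it is 1.3 mm thick; its edge, a step down, runs lengthwise before the left bay; the right bay stands on the card.
- brush_bristles (a point): End of the loose brush's bristles, on its centre line.
- brush_handle (a point): End of the loose brush's handle, on its centre line.
- case: Loose small white sample box with a clear cover (dark samples show through it), always closed, 52 (its x) x 80 (its y) x 22 mm, 0.05 kg, lying on the same white card, between the bays, beyond the brush. Origin: centre of its underside.
- vial_a: Bystander: glass vial standing beyond the sample box, 22 mm diameter, 56 mm tall. Origin: centre of its underside.
- eraser: Bystander: eraser 23 x 46 x 13 mm lying near the desk's front edge. Origin: centre of its underside.
- pencil: Bystander: pencil 166 mm long (its y), 8 mm thick, lying along the desk's front edge on the right; the bare strip left of the eraser, between the left bay and the desk's front edge (world x = 0.32 m), is free from y = 0.07 to 0.32 m. Origin: centre of its underside.
Mind the look-alikes: they are no part of the job. There is more than one size of the block; the one meant has the size given above.

How it is judged (in metres and radians):
On the way, in this order (a step that is already met when the one before it is completed fails the run):
1. the block lies flat on the desk clear of both bays and mouths, before the brush or the sample box has been slid (either moved less than 50 mm) ((x of block in the frame of bay_left above 0.145 m or x of block in the frame of bay_left below -0.145 m or y of block in the frame of bay_left below -0.1 m) and (x of block in the frame of bay_right above 0.145 m or x of block in the frame of bay_right below -0.145 m or y of block in the frame of bay_right above 0.1 m) and height (world z) of block between -0.01 and 0.008 m and distance of each of brush, case from where it was at the start of the episode below 0.05 m and contact force between the fingers and block below 0.1 N), for 0.2 s.
2. the brush and the sample box are each in the bay of their kind (((y of sample_brush in the frame of bay_left between 0 and 0.15 m and x of sample_brush in the frame of bay_left between -0.126 and 0.126 m and y of brush in the frame of bay_left between 0.018 and 0.15 m and x of brush in the frame of bay_left between -0.126 and 0.126 m and y of brush_bristles in the frame of bay_left between 0 and 0.15 m and x of brush_bristles in the frame of bay_left between -0.126 and 0.126 m and y of brush_handle in the frame of bay_left between 0 and 0.15 m and x of brush_handle in the frame of bay_left between -0.126 and 0.126 m and y of case in the frame of bay_right between -0.15 and -0.024 m and x of case in the frame of bay_right between -0.126 and 0.126 m) or (y of sample_brush in the frame of bay_right between -0.15 and 0 m and x of sample_brush in the frame of bay_right between -0.126 and 0.126 m and y of brush in the frame of bay_right between -0.15 and -0.018 m and x of brush in the frame of bay_right between -0.126 and 0.126 m and y of brush_bristles in the frame of bay_right between -0.15 and 0 m and x of brush_bristles in the frame of bay_right between -0.126 and 0.126 m and y of brush_handle in the frame of bay_right between -0.15 and 0 m and x of brush_handle in the frame of bay_right between -0.126 and 0.126 m and y of case in the frame of bay_left between 0.024 and 0.15 m and x of case in the frame of bay_left between -0.126 and 0.126 m))), for 0.2 s.
At the end, for the whole second after the job is handed in: Brush and sample box lie flat, at rest, each in its kind's bay: brush ends inside the mouth line, brush centre 18 mm and box centre 24 mm or more inside. Block flat on the desk, centre 100 mm or more in front of each mouth line or over 145 mm to the side of that bay's centre line (((y of sample_brush in the frame of bay_left between 0 and 0.15 m and x of sample_brush in the frame of bay_left between -0.126 and 0.126 m and y of brush in the frame of bay_left between 0.018 and 0.15 m and x of brush in the frame of bay_left between -0.126 and 0.126 m and y of brush_bristles in the frame of bay_left between 0 and 0.15 m and x of brush_bristles in the frame of bay_left between -0.126 and 0.126 m and y of brush_handle in the frame of bay_left between 0 and 0.15 m and x of brush_handle in the frame of bay_left between -0.126 and 0.126 m and y of case in the frame of bay_right between -0.15 and -0.024 m and x of case in the frame of bay_right between -0.126 and 0.126 m) or (y of sample_brush in the frame of bay_right between -0.15 and 0 m and x of sample_brush in the frame of bay_right between -0.126 and 0.126 m and y of brush in the frame of bay_right between -0.15 and -0.018 m and x of brush in the frame of bay_right between -0.126 and 0.126 m and y of brush_bristles in the frame of bay_right between -0.15 and 0 m and x of brush_bristles in the frame of bay_right between -0.126 and 0.126 m and y of brush_handle in the frame of bay_right between -0.15 and 0 m and x of brush_handle in the frame of bay_right between -0.126 and 0.126 m and y of case in the frame of bay_left between 0.024 and 0.15 m and x of case in the frame of bay_left between -0.126 and 0.126 m)) and (x of block in the frame of bay_left above 0.145 m or x of block in the frame of bay_left below -0.145 m or y of block in the frame of bay_left below -0.1 m) and (x of block in the frame of bay_right above 0.145 m or x of block in the frame of bay_right below -0.145 m or y of block in the frame of bay_right above 0.1 m) and height (world z) of block between -0.01 and 0.008 m and height (world z) of each of brush, case, block below 0.008 m and linear speed of each of brush, case, block below 0.02 m/s); the robot touches nothing.
It fails at once if the brush or the sample box is lifted more than 20 mm off the desk (height (world z) of any of brush, case above 0.02 m).
It fails at once if the brush or the sample box is tipped by more than about 17 degrees (angle between any of brush, case's own z axis and vertical above 0.3 rad).
It fails at once if a bystander is moved by more than 30 mm or the vial knocked over (distance of any of vial_a, eraser, pencil from where it was at the start of the episode above 0.03 m or angle between vial_a's own z axis and vertical above 0.5 rad).
It also fails if it takes over 66 s, if anything falls off the work surface, if the arm or the gripper's body presses on something with over 40 N, if the wrist force passes 120 N, or if a joint passes its speed limit or range.

### The arm

A 6-joint arm with a two-finger parallel gripper is mounted at the origin on a cart in front of the work surface, level with it; the furniture and walls round the work are solid. World frame = base frame: x ahead of the robot, y to its left, z up, the work surface at z = 0. Lengths are in mm, angles in rad, forces in N, time in s.
With the tool pointing down it reaches from about 350 to 775 mm from the base axis. Payload 7.3 kg.
Tool frame: the origin (TCP) lies between the finger pads; the fingertips stand 19 mm ahead of it and the grasp point (between the pads) is the TCP; z points along the fingers, y is the line along which they close (so a half turn about z gives the same grasp; the last joint's range is limited). The gripper opens to 92 mm and grips with 3 to 60 N. Pads are 19 mm wide; open, the fingers measure 130 mm over their backs; the gripper's body (75 mm by 190 mm) begins 47 mm behind the grasp point.
Start: joints at [-1.373, 0.342, 1.524, -0, 1.275, -0.146], TCP at [176.983, -494.288, 245.741] pointing down, gripper open.
Joint ranges: [-2.53, 2.53], [-0.77, 2.02], [0.04, 2.7], [-1, 4.14], [0.28, 2.66], [-3.11, 3.11]. Speed limits (rad/s): [2.57, 2.57, 3.14, 3.14, 3.14, 3.14].

### API

Orientations are given as a rotation vector (axis times angle).
In Python, from cell import get_obs, snapshot, camera_params, sign_off gives the robot as it stands. The module is installed in compiled form; this text tells all that it offers.
- The arm moves only by the tool play_rows, never from a script. Its argument "moves" is one flat list of numbers, 6 for each row, row after row: the shift along the tool's x, y, z in shares of 400 mm (1.0 is 400 mm), then the turn, a rotation vector about the tool's x, y, z in fractions of the full range, 1 being 90 degrees. A call has 1 to 8 rows; each row is the pose to reach, as a shift and turn from the pose commanded when the call began, along the tool's axes at that moment; what a row does not reach only later rows make up. A row lasts 1/12 s, in which the tool goes at most 41.7 mm and 7.16 degrees, less where a joint would pass 70% of its speed; a pose out of reach is approached as far as the arm can. A shift or turn number past 1, either way, is cut back to 1. A call with a gripper value outside its range is refused whole. "hand" is the opening, from -1 (shut) to 1 (fully open), set as the call begins (left out, the last holds). The fingers move at their own pace and stop on an object; "force" is the grip in N (left out, the last holds). Time passes only in rows, so rows that repeat a pose let the fingers close. It gives the time, the measured TCP pose, the force, the opening and the grip force at its end, in the units of the state.
- get_obs(): the state, without advancing time (a new reading comes with each control period).
- snapshot(name): name is "scene" or "side" or "wrist"; returns (picture, depth): 400x640x3 uint8, red, green, blue; 400x640 float32, mm along the optical axis (not along the pixel's ray), 0 where there is no reading.
- camera_params(name): a dict with "intrinsics" (3x3 intrinsics, pixels), "k1" (the pictures are not rectified: a ray, as slopes to the right and down, at radius r is drawn at 1 + k1 r^2 times it, then the intrinsics apply), "origin" and "attitude" of the camera in the world; the wrist camera has in their place "mount" (4x4, takes a point from camera to tool coordinates, whose origin is the TCP and whose axes are the flange's). Camera axes: x right, y up, looking along -z (the intrinsics and any distortion apply to the point x, -y, -z); pixel columns grow to the right and rows downward; lengths in mm; the calibration is good to about 2 mm. A picture is of the moment at which its call begins: read the wrist's pose just before it. camera_params takes no time and is no camera call.
- sign_off(): hands the job in; it is judged then, once.
The state is a dict: "time": time; "q": joint angles; "joint_velocities": joint speeds; "joint_torque": joint torques, N m; "tool_pos": TCP position; "tool_rot": TCP orientation; "wrist_force": force on the tool from outside, world axes, zero at the start; "moment": the same for the moment, N m; "finger_gap": finger opening in mm; "grasp_force": force on a finger pad.
Only numpy, scipy, OpenCV 4.12 (cv2) and the standard library are available. Lean on these libraries where they do the work, as an engineer would, in place of code of your own. Each camera call takes 0.05 s, during which the arm holds its last target. There are 200 camera calls.

## Working session

There is one attempt and no reset: what is moved stays moved. The work goes in short steps, Python scripts to look and compute and a tool call to move; the robot and the scene stay as the last step left them, time stands still between calls to the robot, and variables do not carry over. Pictures are saved under pics/ and viewed, at most 10 in all, crops included, and the job is handed in when it is done.

Besides the shell and the picture viewer there is one more tool, called as name(argument=value, ...), one argument or row to a line, values as JSON. play_rows: Moves the arm, as the interface text tells. Its arguments: {"type":"object","properties":{"moves":{"type":"array"},"hand":{"type":"number"},"force":{"type":"number"}},"required":["moves"]}

```bash
mkdir -p pics
python3 - <<'E'
from cell import *
import cv2
o=get_obs();print(o['tool_pos'],o['tool_rot'],o['finger_gap'])
for n in('scene','side'):
    p,d=snapshot(n);cv2.imwrite(f'pics/{n}0.png',p[...,::-1]);c=camera_params(n);print(n,c)
print(camera_params('wrist'))
E
```

```text
[ 176.91283639 -493.90614746  245.04939465] [-3.09377598e+00 -5.37137289e-01  9.66081273e-05] 91.65039190015924
scene {'intrinsics': array([[412.85531534,   0.        , 316.0977313 ],
       [  0.        , 412.85531534, 189.34841369],
       [  0.        ,   0.        ,   1.        ]]), 'k1': -0.04335447026564251, 'origin': array([1237.93139663,  -44.16228636,  764.34025623]), 'attitude': array([0.59568407, 0.5219388 , 1.36545692])}
side {'intrinsics': array([[458.60254142,   0.        , 315.16605122],
       [  0.        , 458.60254142, 200.78061471],
       [  0.        ,   0.        ,   1.        ]]), 'k1': -0.12160793968848758, 'origin': array([ 283.65384536, -840.29128092,  399.90775045]), 'attitude': array([ 1.18761288, -0.21444916, -0.28730112])}
{'intrinsics': array([[281.92527559,   0.        , 318.5608595 ],
       [  0.        , 281.92527559, 202.62662046],
       [  0.        ,   0.        ,   1.        ]]), 'k1': -0.050751016645556, 'mount': array([[ 5.87295155e-04,  9.50849408e-01,  3.09653125e-01,
         8.49856859e+01],
       [ 9.99998364e-01, -2.86306828e-05, -1.80870361e-03,
         1.58693463e-01],
       [-1.71093918e-03,  3.09653681e-01, -9.50847869e-01,
        -1.37964766e+02],
       [ 0.00000000e+00,  0.00000000e+00,  0.00000000e+00,
         1.00000000e+00]])}
```

View pics/scene0.png

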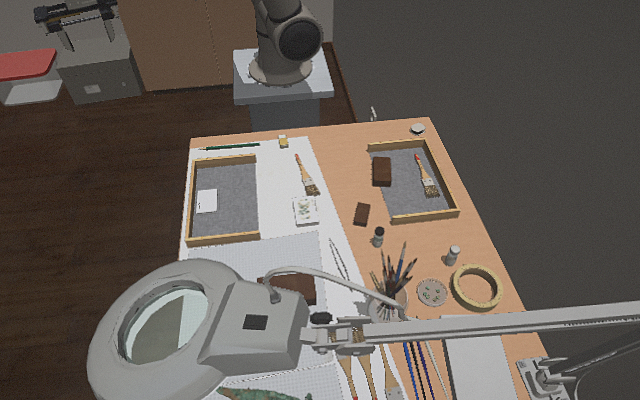

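View pics/side0.png

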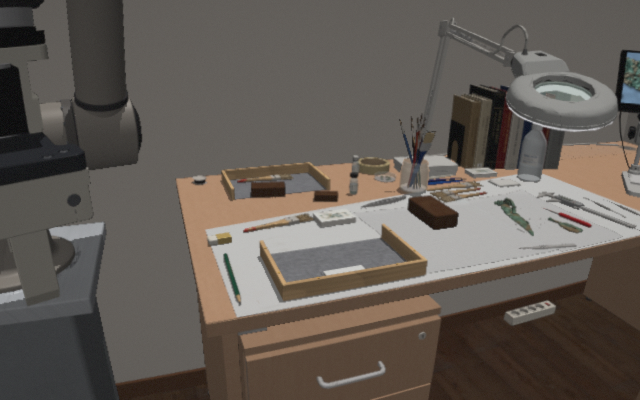

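The scene camera looks back at the robot, so image right is the robot's left. The left bay (413,180) holds the sample brush and the right bay (222,200) holds the sample box.

- **Block candidates:** dark blocks at (381,171) in the left bay's mouth, (362,213) smaller on the desk, and (290,287) large. I choose (381,171).
- **Brushes:** loose one at (307,175), sample at (427,175).
- **Boxes:** loose one at (306,210), sample at (206,200).

```bash
cat > h.py <<'E'
import numpy as np,cv2
from cell import *
from scipy.spatial.transform import Rotation as R
def cam(n,o=None):
    c=camera_params(n)
    if n=='wrist':
        M=c['mount'];T=R.from_rotvec(o['tool_rot']).as_matrix()
        return c,T@M[:3,:3],T@M[:3,3]+o['tool_pos']
    return c,R.from_rotvec(c['attitude']).as_matrix(),np.array(c['origin'])
def toplane(n,px,z,o=None):
    c,A,t=cam(n,o);K=c['intrinsics']
    px=np.asarray(px,float).reshape(-1,1,2)
    s=cv2.undistortPoints(px,K,np.array([c['k1'],0,0,0,0.]))[:,0]
    d=np.c_[s[:,0],-s[:,1],-np.ones(len(s))]@A.T
    return t+d*((z-t[2])/d[:,2])[:,None]
def frompt(n,P,o=None):
    c,A,t=cam(n,o);q=(np.atleast_2d(P)-t)@A
    s=np.c_[q[:,0]/-q[:,2],-q[:,1]/-q[:,2]];r=(s**2).sum(1)
    s=s*(1+c['k1']*r)[:,None]
    return s@np.diag(np.diag(c['intrinsics'])[:2])+c['intrinsics'][:2,2]
E
python3 - <<'E'
from h import *
p=cv2.imread('pics/scene0.png')
cv2.imwrite('pics/crop0.png',cv2.resize(p[120:260,180:470],None,fx=2.75,fy=2.75,interpolation=cv2.INTER_CUBIC))
hsv=cv2.cvtColor(p,cv2.COLOR_BGR2HSV)
# dark blocks
m=((hsv[...,2]<95)&(hsv[...,1]>90)).astype(np.uint8)
cs,_=cv2.findContours(m,0,2)
for c in cs:
    r=cv2.minAreaRect(c)
    if 100<cv2.contourArea(c) and 130<r[0][1]<300 and r[0][0]>200: print(r,cv2.contourArea(c),toplane('scene',[r[0]],20)[0].round())
E
```

```text
((291.95733642578125, 287.1158752441406), (26.503568649291992, 44.28304672241211), 83.6598129272461) 647.0 [833. -39.  20.]
((361.74322509765625, 212.54054260253906), (12.494322776794434, 18.577085494995117), 9.462323188781738) 201.5 [665. 139.  20.]
((381.0, 171.0), (28.0, 18.0), 90.0) 402.0 [541. 215.  20.]
```

View pics/crop0.png

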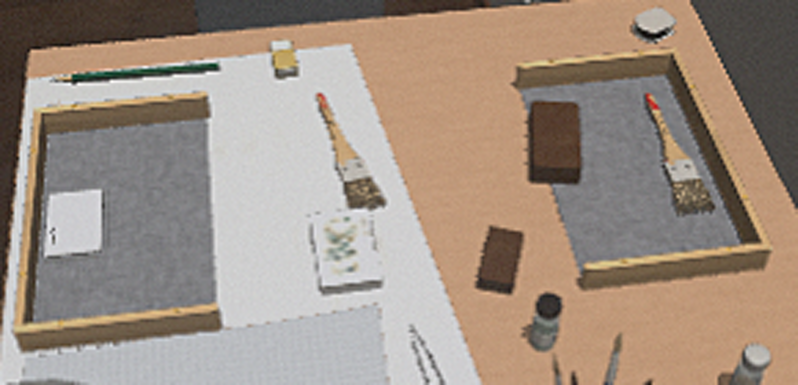

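The chosen block is at crop (555,140), in the left bay's mouth and the right size. The smaller look-alike at crop (500,260) is out. The brush's handle tip is at (321,97) and its bristles end at (367,207). The box top spans (312,215)-(380,290).

Run:
```python
from h import *
def f(l,z,name):
    px=np.array(l)/2.75+[180,120]
    print(name,z,toplane('scene',px,z)[:,:2].round().tolist())
f([(518,67),(583,264),(675,55),(766,245)],30,'bayL top: mouth near, mouth far, back near, back far')
f([(523,88)],0,'bayL floor near mouth')
f([(208,98),(219,310),(38,112),(20,328)],30,'bayR')
f([(213,118),(216,305)],0,'bayR floor mouth near')
f([(532,102),(577,101),(580,160),(534,157)],26,'block top')
f([(535,181),(580,183)],0,'block bottom far')
f([(321,97),(346,209),(384,203),(367,207)],8,'brush')
f([(308,214),(375,211),(382,280),(319,285)],22,'case top')
f([(320,294),(383,289)],1,'case bottom')
f([(351,44),(482,384)],1,'card edge')
f([(545,345)],0,'vial');f([(285,75)],0,'eraser');f([(52,80),(218,68)],4,'pencil')
f([(480,285),(512,292),(522,235)],0,'smallblock')
f([(655,35)],0,'whitething')
```

```text
bayL top: mouth near, mouth far, back near, back far 30 [[450.0, 202.0], [692.0, 202.0], [454.0, 358.0], [694.0, 359.0]]
bayL floor near mouth 0 [[449.0, 210.0]]
bayR 30 [[452.0, -95.0], [698.0, -96.0], [449.0, -252.0], [694.0, -252.0]]
bayR floor mouth near 0 [[449.0, -93.0], [670.0, -100.0]]
block top 26 [[495.0, 206.0], [500.0, 248.0], [574.0, 231.0], [565.0, 191.0]]
block bottom far 0 [[571.0, 194.0], [579.0, 234.0]]
brush 8 [[443.0, 12.0], [587.0, 19.0], [585.0, 53.0], [588.0, 37.0]]
case top 22 [[601.0, -16.0], [605.0, 42.0], [680.0, 37.0], [678.0, -14.0]]
case bottom 1 [[671.0, -13.0], [673.0, 39.0]]
card edge 1 [[362.0, 51.0], [776.0, 103.0]]
vial 0 [[746.0, 161.0]]
eraser 0 [[398.0, -20.0]]
pencil 4 [[377.0, -249.0], [383.0, -85.0]]
smallblock 0 [[680.0, 121.0], [691.0, 146.0], [631.0, 168.0]]
whitething 0 [[389.0, 363.0]]
```

```bash
cat >> h.py <<'E'
def go(x,y,z,yaw):
    o=get_obs();T=R.from_rotvec(o['tool_rot'])
    g=np.radians(yaw);D=R.from_matrix(np.array([[np.cos(g),np.sin(g),0],[np.sin(g),-np.cos(g),0],[0,0,-1]]))
    s=T.inv().apply(np.array([x,y,z])-o['tool_pos'])/1000
    print('shift',s.round(4),'turn',np.degrees((T.inv()*D).as_rotvec()).round(1),'rows',(np.linalg.norm(s)*1000/41.7).round(1))
E
python3 -c "
from h import *
go(460,40,250,0)"
```

```text
shift [ 0.4465 -0.4073 -0.0042] turn [-0.1  0.  19.7] rows 14.5
```

Careful with the scale: shifts go in shares of 400 mm and turns go in shares of 90 degrees. That gives: 0.223 m / 0.4 = 0.5575, -0.204 m / 0.4 = -0.51.

play_rows(
  moves=[0.5575, -0.51, 0, 0, 0, 0, 0.5575, -0.51, 0, 0, 0, 0, 0.5575, -0.51, 0, 0, 0, 0, 0.5575, -0.51, 0, 0, 0, 0, 0.5575, -0.51, 0, 0, 0, 0, 0.5575, -0.51, 0, 0, 0, 0, 0.5575, -0.51, 0, 0, 0, 0, 0.5575, -0.51, 0, 0, 0, 0],
  hand=1,
)

```text
time: 0.77
tool_pos: [319.2, -222.4, 245.6]
tool_rot: [-3.092, -0.542, -0.001]
wrist_force: [0.4, 0.4, -0.7]
finger_gap: 91.5
grasp_force: 0.0
```

Converted, 0.223 m / 0.4 = 0.5575, -0.204 m / 0.4 = -0.51, 20 degrees / 90 = 0.2222.

play_rows(
  moves=[0.5575, -0.51, -0.01, 0, 0, 0.2222, 0.5575, -0.51, -0.01, 0, 0, 0.2222, 0.5575, -0.51, -0.01, 0, 0, 0.2222, 0.5575, -0.51, -0.01, 0, 0, 0.2222, 0.5575, -0.51, -0.01, 0, 0, 0.2222, 0.5575, -0.51, -0.01, 0, 0, 0.2222, 0.5575, -0.51, -0.01, 0, 0, 0.2222, 0.5575, -0.51, -0.01, 0, 0, 0.2222],
)

```text
time: 1.43
tool_pos: [459.8, 42.7, 249.6]
tool_rot: [-3.141, 0.007, 0.0]
wrist_force: [0.4, -1.3, -0.5]
finger_gap: 91.5
grasp_force: 0.0
```

play_rows(
  moves=[0, 0, 0, 0, 0, 0, 0, 0, 0, 0, 0, 0],
)

```text
time: 1.6
tool_pos: [459.4, 41.9, 249.1]
tool_rot: [3.141, -0.002, -0.002]
wrist_force: [-0.9, -0.4, 0.6]
finger_gap: 91.6
grasp_force: 0.0
```

Run:
```python
from h import *
o=get_obs();print(o['time'],o['tool_pos'],o['tool_rot'],abs(o['joint_velocities']).max())
p,d=snapshot('wrist');cv2.imwrite('pics/w1.png',p[...,::-1])
np.save('w1.npy',np.r_[o['tool_pos'],o['tool_rot']])
print(frompt('wrist',[[535,219,26],[515,25,10],[638,13,22]],o).round())
```

```text
1.6 [459.44666452  41.86275512 249.10964759] [ 3.14146604e+00 -1.71859066e-03 -1.94532590e-03] 0.05778240374883364
[[176. 120.]
 [331. 135.]
 [343.  27.]]
```

View pics/w1.png

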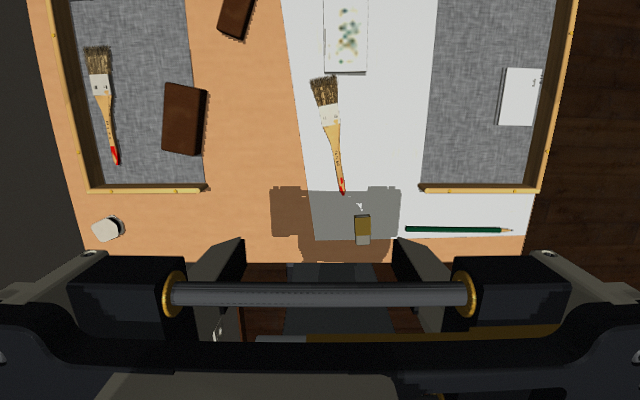

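The wrist view shows the block at (185,119). The loose brush runs from its handle tip (343,193) to its bristles (323,80). The loose box is at (346,35), its far end just cut off at the top. The left bay's mouth is at columns 190-205.

Run:
```python
from h import *
w=np.load('w1.npy');o=dict(tool_pos=w[:3],tool_rot=w[3:])
p=cv2.imread('pics/w1.png');hsv=cv2.cvtColor(p,cv2.COLOR_BGR2HSV);H,S,V=cv2.split(hsv)
def rect(m,x0,y0,x1,y1,z,n):
    k=np.zeros_like(m);k[y0:y1,x0:x1]=m[y0:y1,x0:x1]
    c=max(cv2.findContours(k,0,1)[0],key=cv2.contourArea)[:,0]
    P=toplane('wrist',c,z,o)[:,:2].astype(np.float32)
    r=cv2.minAreaRect(P);print(n,np.round(r[0]),np.round(r[1]),round(r[2],1),cv2.boxPoints(r).round().tolist());return P
dark=((V<130)&(S>110)).astype(np.uint8)
rect(dark,150,70,215,170,26,'block')
br=(S>60).astype(np.uint8)
P=rect(br,305,65,355,205,10,'brush')
i=P[:,0].argmin();print('handle',P[i],'bristle end',P[P[:,0]>P[:,0].max()-10].mean(0))
wh=((S<40)&(V>60)).astype(np.uint8)
f=lambda l,z:toplane('wrist',l,z,o)[:,:2].round().tolist()
print('block top',f([(168,82),(203,89),(197,155),(163,149)],26))
print('case',f([(324,70),(366,70)],22),f([(366,74)],2))
print('bayL',f([(206,187),(90,187)],30),'R',f([(420,187),(540,187)],30))
print('brush',f([(343,193),(311,82),(337,76)],8))
print('sample',f([(85,48),(112,46),(118,163)],9),f([(500,125),(540,125)],18),'small',f([(218,33),(241,41)],20))
print('cardedge',f([(283,10),(306,190)],0))
```

```text
block [535. 209.] [56. 84.] 77.9 [[488.0, 190.0], [570.0, 173.0], [582.0, 227.0], [500.0, 245.0]]
brush [569.  33.] [32. 32.] 12.5 [[550.0, 45.0], [557.0, 14.0], [588.0, 21.0], [581.0, 52.0]]
handle [552.09     39.32125] bristle end [583.0769   33.71864]
block top [[580.0, 223.0], [571.0, 181.0], [492.0, 198.0], [500.0, 242.0]]
case [[592.0, 35.0], [592.0, -16.0]] [[590.0, -19.0]]
bayL [[450.0, 190.0], [451.0, 351.0]] R [[450.0, -92.0], [450.0, -259.0]]
brush [[435.0, 7.0], [580.0, 51.0], [587.0, 18.0]]
sample [[626.0, 334.0], [626.0, 298.0], [479.0, 319.0]] [[530.0, -194.0], [531.0, -249.0]] small [[634.0, 159.0], [625.0, 132.0]]
cardedge [[663.0, 84.0], [437.0, 59.0]]
```

```bash
python3 -c "
from h import *
go(535,215,130,-12)"
```

```text
shift [ 0.0756 -0.1746  0.119 ] turn [ 0.   0.1 11.8] rows 5.4
```

Converted, -0.1746 m / 0.4 = -0.4365, 0.119 m / 0.4 = 0.2975, 12 degrees / 90 = 0.1333.

play_rows(
  moves=[0.189, -0.4365, 0.2975, 0, 0, 0.1333, 0.189, -0.4365, 0.2975, 0, 0, 0.1333, 0.189, -0.4365, 0.2975, 0, 0, 0.1333, 0.189, -0.4365, 0.2975, 0, 0, 0.1333, 0.189, -0.4365, 0.2975, 0, 0, 0.1333, 0.189, -0.4365, 0.2975, 0, 0, 0.1333, 0.189, -0.4365, 0.2975, 0, 0, 0.1333, 0.189, -0.4365, 0.2975, 0, 0, 0.1333],
)

```text
time: 2.32
tool_pos: [535.4, 213.1, 129.9]
tool_rot: [3.122, -0.337, -0.003]
wrist_force: [-0.7, -0.5, -0.2]
finger_gap: 91.8
grasp_force: 0.0
```

Run:
```python
from h import *
o=get_obs();print(o['time'],o['tool_pos'],o['tool_rot'],abs(o['joint_velocities']).max())
p,d=snapshot('wrist');cv2.imwrite('pics/w2.png',p[...,::-1])
np.save('w2.npy',np.r_[o['tool_pos'],o['tool_rot']])
```

```text
2.3167 [535.44990031 213.12181121 129.87799932] [ 3.12205319 -0.33694904 -0.00337271] 0.04169482118596051
```

View pics/w2.png

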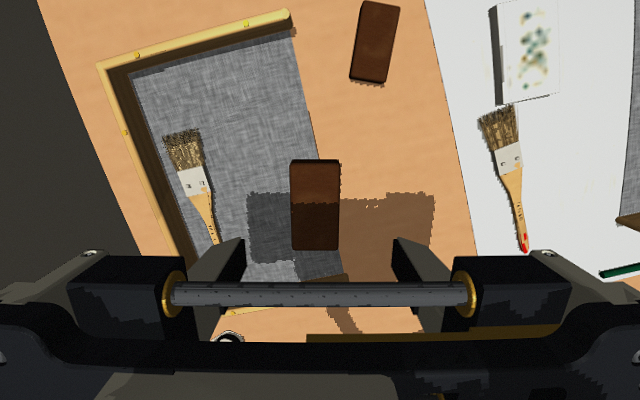

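The block at (315,205) is square to the gripper. Its top corners are near (290,162), (340,160), (338,250) and (292,249).

Run:
```python
from h import *
w=np.load('w2.npy');o=dict(tool_pos=w[:3],tool_rot=w[3:])
f=lambda l,z:toplane('wrist',l,z,o)[:,:2].round().tolist()
print('block',f([(291,164),(339,163),(338,250),(292,249)],26),f([(315,206)],26))
print('bayL mouth far top outer/inner',f([(289,9),(294,28)],30),'back far outer',f([(98,63)],30),'inner',f([(106,70)],30))
print('case',f([(490,8),(497,105),(555,95)],22),f([(497,105)],1.3))
print('brush',f([(477,113),(514,104),(524,252)],9))
print('sample',f([(163,138),(199,128),(217,243)],9))
print('small',f([(349,79),(387,86),(363,1),(401,4)],22))
```

```text
block [[581.0, 227.0], [573.0, 187.0], [491.0, 203.0], [501.0, 246.0]] [[539.0, 215.0]]
bayL mouth far top outer/inner [[695.0, 200.0], [681.0, 200.0]] back far outer [[694.0, 357.0]] inner [[688.0, 353.0]]
case [[668.0, 47.0], [593.0, 46.0], [591.0, -6.0]] [[591.0, 33.0]]
brush [[588.0, 56.0], [589.0, 22.0], [436.0, 11.0]]
sample [[627.0, 338.0], [628.0, 302.0], [516.0, 323.0]]
small [[638.0, 165.0], [626.0, 136.0], [691.0, 144.0], [683.0, 116.0]]
```

```bash
python3 -c "
from h import *
go(537,216,25,-12)"
```

```text
shift [ 0.0005 -0.0036  0.1059] turn [ 0.1  0.  -0.4] rows 2.5
```

Converted, 0.105 m / 0.4 = 0.2625, 0.09 m / 0.4 = 0.225.

play_rows(
  moves=[0.0025, -0.0075, 0.0875, 0, 0, 0, 0.0025, -0.0075, 0.175, 0, 0, 0, 0.0025, -0.0075, 0.225, 0, 0, 0, 0.0025, -0.0075, 0.2625, 0, 0, 0, 0.0025, -0.0075, 0.2625, 0, 0, 0, 0.0025, -0.0075, 0.2625, 0, 0, 0],
)

```text
time: 2.87
tool_pos: [537.8, 215.5, 26.6]
tool_rot: [3.123, -0.34, 0.0]
wrist_force: [0.1, -0.5, 0.1]
finger_gap: 91.7
grasp_force: 0.0
```

play_rows(
  moves=[0, 0, 0, 0, 0, 0, 0, 0, 0, 0, 0, 0, 0, 0, 0, 0, 0, 0, 0, 0, 0, 0, 0, 0, 0, 0, 0, 0, 0, 0, 0, 0, 0, 0, 0, 0, 0, 0, 0, 0, 0, 0, 0, 0, 0, 0, 0, 0],
  hand=-1,
  force=15,
)

```text
time: 3.53
tool_pos: [537.5, 217.1, 25.7]
tool_rot: [3.123, -0.336, -0.0]
wrist_force: [0.0, -0.1, 0.1]
finger_gap: 44.9
grasp_force: 15.0
```

Converted, -0.146 m / 0.4 = -0.365, -0.13 m / 0.4 = -0.325, -12 degrees / 90 = -0.1333.

play_rows(
  moves=[0, 0, -0.1, 0, 0, 0, 0, 0, -0.175, 0, 0, 0, -0.075, 0.03, -0.175, 0, 0, -0.0444, -0.1625, 0.065, -0.175, 0, 0, -0.0889, -0.25, 0.1025, -0.175, 0, 0, -0.1333, -0.325, 0.1325, -0.175, 0, 0, -0.1333, -0.365, 0.145, -0.175, 0, 0, -0.1333, -0.365, 0.145, -0.175, 0, 0, -0.1333],
)

```text
time: 4.2
tool_pos: [378.0, 190.8, 95.3]
tool_rot: [3.14, -0.007, -0.007]
wrist_force: [-0.2, -0.2, -1.9]
finger_gap: 45.0
grasp_force: 15.0
```

Converted, 0.069 m / 0.4 = 0.1725, 0.067 m / 0.4 = 0.1675.

play_rows(
  moves=[0, 0, 0.075, 0, 0, 0, 0, 0, 0.1375, 0, 0, 0, 0, 0, 0.1675, 0, 0, 0, 0, 0, 0.1725, 0, 0, 0, 0, 0, 0.1725, 0, 0, 0],
)

```text
time: 4.62
tool_pos: [382.8, 191.5, 26.0]
tool_rot: [3.141, -0.008, -0.002]
wrist_force: [0.7, -0.1, -1.2]
finger_gap: 44.9
grasp_force: 15.0
```

Release by opening fully, then rise.

play_rows(
  moves=[0, 0, 0, 0, 0, 0, 0, 0, 0, 0, 0, 0, 0, 0, 0, 0, 0, 0, 0, 0, 0, 0, 0, 0, 0, 0, 0, 0, 0, 0, 0, 0, 0, 0, 0, 0, 0, 0, 0, 0, 0, 0, 0, 0, 0, 0, 0, 0],
  hand=1,
)

```text
time: 5.28
tool_pos: [382.5, 191.5, 26.8]
tool_rot: [3.142, -0.008, 0.0]
wrist_force: [-0.5, 0.0, -0.0]
finger_gap: 90.7
grasp_force: 0.0
```

Converted, -0.105 m / 0.4 = -0.2625, -0.08 m / 0.4 = -0.2.

play_rows(
  moves=[0, 0, -0.1, 0, 0, 0, 0, 0, -0.2, 0, 0, 0, 0, 0, -0.2625, 0, 0, 0, 0, 0, -0.2625, 0, 0, 0, 0, 0, -0.2625, 0, 0, 0],
)

```text
time: 5.7
tool_pos: [383.2, 191.8, 133.0]
tool_rot: [-3.141, 0.008, -0.006]
wrist_force: [0.4, 0.1, -0.3]
finger_gap: 92.0
grasp_force: 0.0
```

```bash
python3 -c "
from h import *
print(get_obs()['time'],get_obs()['finger_gap'])
go(515,30,140,13)"
```

```text
5.7 92.04139148207696
shift [ 0.1326  0.1611 -0.0067] turn [ -0.   -0.2 -13.3] rows 5.0
```

Converted, 0.162 m / 0.4 = 0.405, -0.007 m / 0.4 = -0.0175, -11 degrees / 90 = -0.1222.

play_rows(
  moves=[0.405, 0.405, -0.0175, 0, 0, -0.1222, 0.405, 0.405, -0.0175, 0, 0, -0.1222, 0.405, 0.405, -0.0175, 0, 0, -0.1222, 0.405, 0.405, -0.0175, 0, 0, -0.1222, 0.405, 0.405, -0.0175, 0, 0, -0.1222, 0.405, 0.405, -0.0175, 0, 0, -0.1222, 0.405, 0.405, -0.0175, 0, 0, -0.1222, 0.405, 0.405, -0.0175, 0, 0, -0.1222],
)

```text
time: 6.37
tool_pos: [543.2, 27.6, 136.7]
tool_rot: [-3.128, -0.289, 0.005]
wrist_force: [0.1, 0.1, -0.1]
finger_gap: 91.9
grasp_force: 0.0
```

Run:
```python
from h import *
o=get_obs();print(o['time'],o['tool_pos'],o['tool_rot'],abs(o['joint_velocities']).max())
p,d=snapshot('wrist');cv2.imwrite('pics/w3.png',p[...,::-1])
np.save('w3.npy',np.r_[o['tool_pos'],o['tool_rot']])
```

```text
6.3667 [543.19380783  27.62020708 136.71164311] [-3.12763047 -0.28894268  0.00525587] 0.043481501405737887
```

View pics/w3.png

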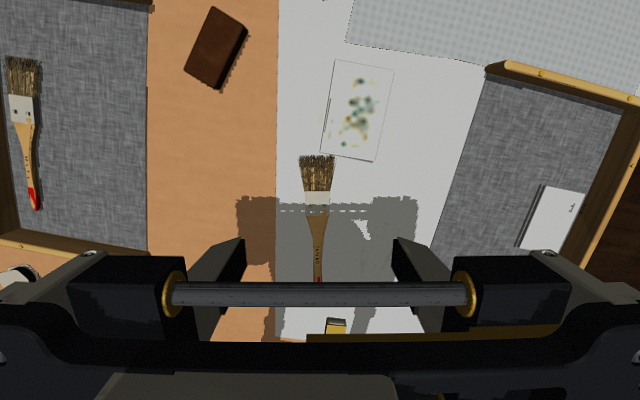

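The brush is square to the gripper, with its ferrule at (317,198) and its bristles ending at row 155, very close to the box's near edge. The whole box is visible, with top corners (336,60), (394,70), (373,161) and (320,152). I'll move the box first, to keep the bristles clear.

Run:
```python
from h import *
w=np.load('w3.npy');o=dict(tool_pos=w[:3],tool_rot=w[3:])
f=lambda l,z:toplane('wrist',l,z,o)[:,:2].round().tolist()
print('case',f([(336,60),(394,70),(373,161),(320,152)],23))
print('brush ferr/bristle end/left/right',f([(317,198),(317,155),(300,157),(335,157)],9))
print('bayR far mouth top inner, outer',f([(487,70),(506,62)],30),f([(487,75)],0),'sample case',f([(543,185),(520,245),(587,192)],18))
print('cardedge',f([(278,20),(277,150)],0))
go(632,14,110,0)
```

```text
case [[669.0, 36.0], [670.0, -12.0], [594.0, -13.0], [593.0, 35.0]]
brush ferr/bristle end/left/right [[546.0, 29.0], [588.0, 37.0], [583.0, 52.0], [589.0, 20.0]]
bayR far mouth top inner, outer [[685.0, -86.0], [694.0, -99.0]] [[688.0, -103.0]] sample case [[602.0, -184.0], [537.0, -187.0], [604.0, -234.0]]
cardedge [[695.0, 91.0], [584.0, 76.0]]
shift [0.0855 0.0309 0.0266] turn [-0.1  0.2 10.6] rows 2.3
```

Converted, 0.112 m / 0.4 = 0.28, 0.095 m / 0.4 = 0.2375, 10.5 degrees / 90 = 0.1167.

play_rows(
  moves=[0.2125, 0.0825, 0.0675, 0, 0, 0.1167, 0.2125, 0.0825, 0.0675, 0, 0, 0.1167, 0.2125, 0.0825, 0.0675, 0, 0, 0.1167, 0.2125, 0.0825, 0.1675, 0, 0, 0.1167, 0.2125, 0.0825, 0.2375, 0, 0, 0.1167, 0.2125, 0.0825, 0.28, 0, 0, 0.1167, 0.2125, 0.0825, 0.28, 0, 0, 0.1167, 0.2125, 0.0825, 0.28, 0, 0, 0.1167],
)

```text
time: 7.08
tool_pos: [631.6, 13.5, 25.4]
tool_rot: [-3.141, -0.008, 0.006]
wrist_force: [0.3, -0.2, -0.1]
finger_gap: 91.8
grasp_force: 0.0
```

play_rows(
  moves=[0, 0, 0, 0, 0, 0, 0, 0, 0, 0, 0, 0, 0, 0, 0, 0, 0, 0, 0, 0, 0, 0, 0, 0, 0, 0, 0, 0, 0, 0, 0, 0, 0, 0, 0, 0, 0, 0, 0, 0, 0, 0],
  hand=-1,
  force=5,
)

```text
time: 7.67
tool_pos: [633.3, 11.9, 26.9]
tool_rot: [3.141, 0.005, 0.0]
wrist_force: [-0.2, -0.2, 1.2]
finger_gap: 52.3
grasp_force: 5.0
```

Converted, 0.15 m / 0.4 = 0.375, 0.143 m / 0.4 = 0.3575.

play_rows(
  moves=[-0.0025, 0.025, 0, 0, 0, 0, -0.0025, 0.075, 0, 0, 0, 0, -0.0025, 0.1375, 0, 0, 0, 0, -0.0025, 0.2, 0, 0, 0, 0, -0.0025, 0.2625, 0, 0, 0, 0, -0.0025, 0.32, 0, 0, 0, 0, -0.0025, 0.3575, 0, 0, 0, 0, -0.0025, 0.375, 0, 0, 0, 0],
)

```text
time: 8.33
tool_pos: [632.7, -140.6, 26.9]
tool_rot: [3.141, 0.002, 0.001]
wrist_force: [-0.6, 1.9, 3.3]
finger_gap: 52.9
grasp_force: 5.0
```

play_rows(
  moves=[0, 0, 0, 0, 0, 0, 0, 0, 0, 0, 0, 0, 0, 0, 0, 0, 0, 0],
)

```text
time: 8.58
tool_pos: [633.0, -137.3, 26.9]
tool_rot: [3.141, 0.007, 0.001]
wrist_force: [0.4, -2.5, 2.1]
finger_gap: 52.8
grasp_force: 5.0
```

play_rows(
  moves=[0, 0, 0, 0, 0, 0, 0, 0, 0, 0, 0, 0, 0, 0, 0, 0, 0, 0, 0, 0, 0, 0, 0, 0],
  hand=0.4,
)

```text
time: 8.92
tool_pos: [632.7, -137.2, 26.4]
tool_rot: [-3.141, -0.007, 0.001]
wrist_force: [0.5, 0.3, 0.2]
finger_gap: 64.3
grasp_force: 0.0
```

play_rows(
  moves=[0, 0, -0.075, 0, 0, 0, 0, 0, -0.175, 0, 0, 0, 0, 0, -0.25, 0, 0, 0, 0, 0, -0.275, 0, 0, 0, 0, 0, -0.275, 0, 0, 0, 0, 0, -0.275, 0, 0, 0],
)

```text
time: 9.42
tool_pos: [632.5, -137.7, 136.2]
tool_rot: [-3.141, -0.006, 0.0]
wrist_force: [0.4, -0.9, -0.3]
finger_gap: 64.1
grasp_force: 0.0
```

Run:
```python
from h import *
o=get_obs();print(o['time'],o['tool_pos'])
p,d=snapshot('wrist');cv2.imwrite('pics/w4.png',p[...,::-1])
np.save('w4.npy',np.r_[o['tool_pos'],o['tool_rot']])
```

```text
9.4167 [ 632.51361371 -137.69261934  136.2400833 ]
```

View pics/w4.png

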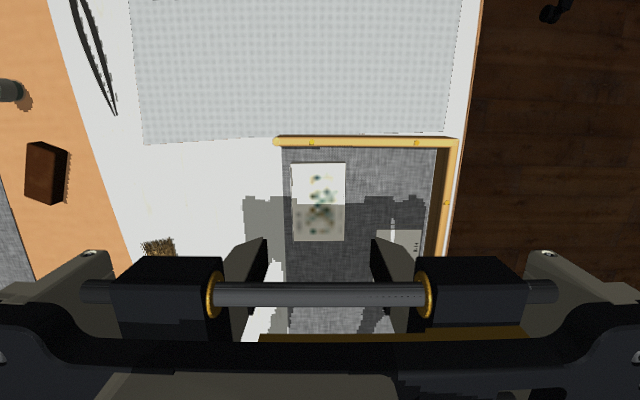

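The box at (318,202) is inside the right bay. Its left edge (292) is inside the liner edge (283), and the sample box is clear of it.

Run:
```python
from h import *
w=np.load('w4.npy');o=dict(tool_pos=w[:3],tool_rot=w[3:])
f=lambda l,z:toplane('wrist',l,z,o)[:,:2].round().tolist()
print('mouth',f([(283,155),(285,190)],1),f([(274,142)],30),'case',f([(292,162),(345,162),(344,241),(294,240)],23))
print('bristle',f([(142,243),(174,239)],9))
go(546,29,110,11)
```

```text
mouth [[677.0, -104.0], [642.0, -104.0]] [[692.0, -100.0]] case [[674.0, -114.0], [674.0, -162.0], [596.0, -163.0], [597.0, -114.0]]
bristle [[586.0, 49.0], [591.0, 13.0]]
shift [-0.0852 -0.1668  0.0253] turn [ -0.1   0.1 -10.8] rows 4.5
```

Converted, -0.167 m / 0.4 = -0.4175, -0.085 m / 0.4 = -0.2125, -10.8 degrees / 90 = -0.12.

play_rows(
  moves=[-0.2125, -0.4175, 0.0625, 0, 0, -0.12, -0.2125, -0.4175, 0.0625, 0, 0, -0.12, -0.2125, -0.4175, 0.0625, 0, 0, -0.12, -0.2125, -0.4175, 0.0625, 0, 0, -0.12, -0.2125, -0.4175, 0.0625, 0, 0, -0.12, -0.2125, -0.4175, 0.15, 0, 0, -0.12, -0.2125, -0.4175, 0.2, 0, 0, -0.12, -0.2125, -0.4175, 0.2, 0, 0, -0.12],
  hand=0.4,
)

```text
time: 10.13
tool_pos: [542.9, 29.7, 51.1]
tool_rot: [-3.125, -0.303, 0.018]
wrist_force: [-1.1, -0.7, 0.0]
finger_gap: 63.9
grasp_force: 0.0
```

```bash
python3 -c "
from h import *
go(546,29,22,11)"
```

```text
shift [0.0033 0.0013 0.0291] turn [-0.2  0.6  0.1] rows 0.7
```

Converted, 0.034 m / 0.4 = 0.085, 0.028 m / 0.4 = 0.07.

play_rows(
  moves=[0.0025, 0.0025, 0.0375, 0, 0, 0, 0.0025, 0.0025, 0.07, 0, 0, 0, 0.0025, 0.0025, 0.085, 0, 0, 0, 0.0025, 0.0025, 0.085, 0, 0, 0],
)

```text
time: 10.47
tool_pos: [547.6, 27.7, 21.6]
tool_rot: [-3.127, -0.3, 0.004]
wrist_force: [-0.1, -0.9, 0.2]
finger_gap: 64.4
grasp_force: 0.0
```

play_rows(
  moves=[0, 0, 0, 0, 0, 0, 0, 0, 0, 0, 0, 0],
)

```text
time: 10.63
tool_pos: [548.6, 27.8, 23.1]
tool_rot: [3.127, 0.301, 0.0]
wrist_force: [0.1, 0.5, -0.2]
finger_gap: 64.4
grasp_force: 0.0
```

Converted, -0.002 m / 0.4 = -0.005, 0.001 m / 0.4 = 0.0025.

play_rows(
  moves=[-0.005, 0, 0.0025, 0, 0, 0, -0.005, 0, 0.0025, 0, 0, 0, -0.005, 0, 0.0025, 0, 0, 0, -0.005, 0, 0.0025, 0, 0, 0, -0.005, 0, 0.0025, 0, 0, 0, -0.005, 0, 0.0025, 0, 0, 0, -0.005, 0, 0.0025, 0, 0, 0, -0.005, 0, 0.0025, 0, 0, 0],
  hand=-1,
  force=5,
)

```text
time: 11.3
tool_pos: [546.5, 27.5, 21.8]
tool_rot: [3.127, 0.301, 0.0]
wrist_force: [0.4, -0.9, 0.4]
finger_gap: 26.2
grasp_force: 5.0
```

play_rows(
  moves=[0.0075, -0.025, 0, 0, 0, 0, 0.0225, -0.075, 0, 0, 0, 0, 0.0425, -0.14, 0, 0, 0, 0, 0.0625, -0.2075, 0, 0, 0, 0, 0.0825, -0.275, 0, 0, 0, 0, 0.1025, -0.34, 0, 0, 0, 0, 0.115, -0.38, 0, 0, 0, 0, 0.1188, -0.395, 0, 0, 0, 0],
)

```text
time: 11.97
tool_pos: [562.8, 195.0, 21.6]
tool_rot: [-3.126, -0.305, -0.001]
wrist_force: [-0.1, 0.2, -0.4]
finger_gap: 26.3
grasp_force: 5.0
```

Run:
```python
from h import *
go(585,212,21.5,11);go(585,256,21.5,3)
p,d=snapshot('scene');cv2.imwrite('pics/s5.png',cv2.resize(p[120:260,180:470,::-1],None,fx=2.75,fy=2.75,interpolation=cv2.INTER_CUBIC))
```

```text
shift [ 0.0251 -0.0124  0.0002] turn [-0.  -0.   0.2] rows 0.7
shift [ 0.0336 -0.0555  0.0002] turn [-0.  -0.   8.2] rows 1.6
```

View pics/s5.png

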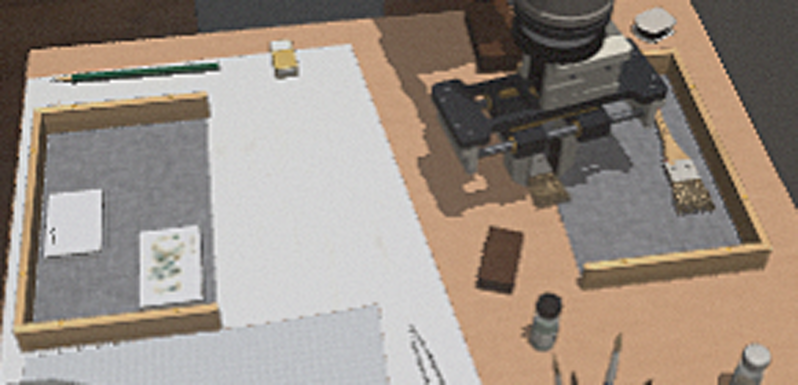

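The box sits in the right bay at (170,265). The brush bristles at (548,190) have passed the small block and are at the left bay's mouth. I'll continue in.

Converted, -0.0555 m / 0.4 = -0.1388, -0.054 m / 0.4 = -0.135, 8 degrees / 90 = 0.0889.

play_rows(
  moves=[0.025, -0.0125, 0, 0, 0, 0, 0.055, -0.03, 0, 0, 0, 0, 0.065, -0.0625, 0, 0, 0, 0.0222, 0.0725, -0.095, 0, 0, 0, 0.0444, 0.08, -0.12, 0, 0, 0, 0.0667, 0.0825, -0.135, 0, 0, 0, 0.0889, 0.0838, -0.1388, 0, 0, 0, 0.0889, 0.0838, -0.1388, 0, 0, 0, 0.0889],
)

```text
time: 12.68
tool_pos: [585.1, 252.1, 21.5]
tool_rot: [3.14, 0.084, -0.001]
wrist_force: [-0.1, 0.2, -0.4]
finger_gap: 26.2
grasp_force: 5.0
```

play_rows(
  moves=[0, 0, 0, 0, 0, 0, 0, 0, 0, 0, 0, 0, 0, 0, 0, 0, 0, 0, 0, 0, 0, 0, 0, 0],
  hand=-0.1,
)

```text
time: 13.02
tool_pos: [585.3, 252.0, 21.7]
tool_rot: [3.14, 0.082, -0.0]
wrist_force: [0.3, -0.9, 0.4]
finger_gap: 41.3
grasp_force: 0.0
```

Converted, -0.19 m / 0.4 = -0.475, -0.18 m / 0.4 = -0.45.

play_rows(
  moves=[0, 0, -0.075, 0, 0, 0, 0, 0, -0.175, 0, 0, 0, -0.05, 0.075, -0.275, 0, 0, 0, -0.1, 0.175, -0.375, 0, 0, 0, -0.15, 0.25, -0.45, 0, 0, 0, -0.15, 0.25, -0.475, 0, 0, 0, -0.15, 0.25, -0.475, 0, 0, 0, -0.15, 0.25, -0.475, 0, 0, 0],
)

```text
time: 13.68
tool_pos: [531.2, 148.5, 214.3]
tool_rot: [-3.14, -0.079, -0.008]
wrist_force: [1.4, 0.2, 0.2]
finger_gap: 41.3
grasp_force: 0.0
```

Run:
```python
from h import *
o=get_obs();print(o['time'],o['tool_pos'])
p,d=snapshot('wrist');cv2.imwrite('pics/w6.png',p[...,::-1])
np.save('w6.npy',np.r_[o['tool_pos'],o['tool_rot']])
```

```text
13.6833 [531.1811479  148.47333351 214.29460372]
```

View pics/w6.png

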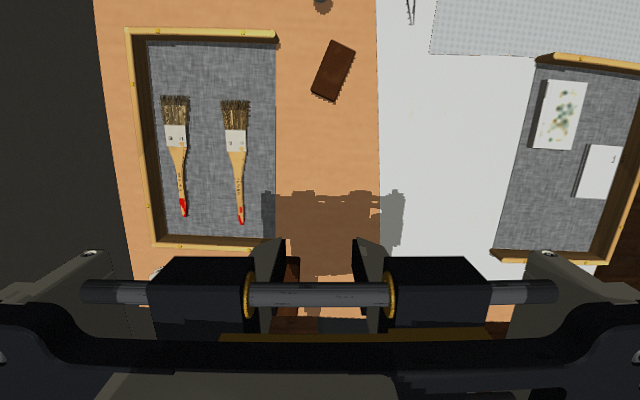

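The brush runs from (235,100) to (241,222), fully inside the left bay (mouth at column 275). The box is in the right bay at (560,115). I'll check the block's position numerically and then hand in.

play_rows(
  moves=[0.25, 0.375, -0.125, 0, 0, 0, 0.25, 0.375, -0.125, 0, 0, 0, 0.25, 0.375, -0.125, 0, 0, 0, 0.25, 0.375, -0.125, 0, 0, 0, 0.25, 0.375, -0.125, 0, 0, 0, 0.25, 0.375, -0.125, 0, 0, 0, 0.25, 0.375, -0.125, 0, 0, 0, 0.25, 0.375, -0.125, 0, 0, 0],
)

```text
time: 14.4
tool_pos: [637.5, 6.3, 259.6]
tool_rot: [-3.139, -0.084, 0.006]
wrist_force: [0.1, 0.3, -0.3]
finger_gap: 41.5
grasp_force: 0.0
```

Run:
```python
from h import *
p,d=snapshot('scene');hsv=cv2.cvtColor(p,cv2.COLOR_RGB2HSV)
m=((hsv[...,2]<95)&(hsv[...,1]>90)).astype(np.uint8)
for c in cv2.findContours(m,0,2)[0]:
    r=cv2.minAreaRect(c)
    if 100<cv2.contourArea(c) and 125<r[0][1]<230 and 320<r[0][0]<440: print(np.round(r[0]),np.round(r[1]),toplane('scene',[r[0]],20)[0].round())
print(get_obs()['time'])
```

```text
[362. 213.] [13. 19.] [665. 139.  20.]
14.45
```

Run:
```python
from h import *
print(frompt('scene',[[383,191,20]]))
p,d=snapshot('scene');cv2.imwrite('pics/s7.png',cv2.resize(p[110:250,180:470,::-1],None,fx=2.75,fy=2.75,interpolation=cv2.INTER_CUBIC))
```

```text
[[358.81724049 131.25347496]]
```

View pics/s7.png

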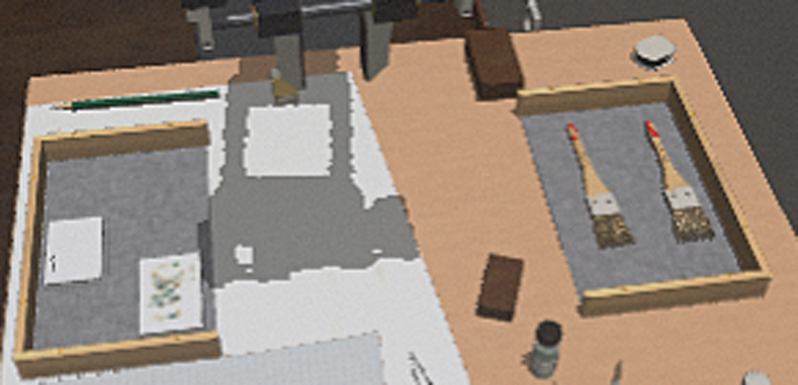

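The block lies flat on the front strip at (495,65), its outline merging with the dark floor in the mask. The brush (600,190) and the box (170,293) are each in their own bay, and the bystanders are where they were.

```bash
python3 -c "
from cell import *
print(sign_off())"
```

```text
the job is handed in; nothing more can be done
None
```

Handed in, verdict not shown: at the last look the block lay flat on the front strip clear of both bays, the brush was in the left bay, the sample box was in the right bay, and the bystanders looked unmoved.

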